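Comb the pencils into their tray

ROBOT

A 6-joint arm with a two-finger parallel gripper is mounted at the origin on a cart in front of the work surface, level with it; the furniture and walls round the work are solid. World frame = base frame: x ahead of the robot, y to its left, z up, the work surface at z = 0. Lengths are in m, angles in rad, forces in N, time in s.
With the tool pointing down it reaches from about 0.2 to 0.875 m from the base axis. Payload 3.4 kg.
Tool frame: the origin (TCP) lies between the finger pads; the fingertips stand 25 mm ahead of it and the grasp point (between the pads) lies 6 mm ahead of it (r.nose_length is the z of the fingertips in the tool frame, in m); z points along the fingers, y is the line along which they close (so a half turn about z gives the same grasp; the last joint's range is limited). The gripper opens to 94 mm and grips with 3 to 60 N. Pads are 16 mm wide; open, the fingers measure 119 mm over their backs; the gripper's body (75 mm by 177 mm) begins 78 mm behind the grasp point.
Start: joints at [-0.121, 0.276, 1.505, -0, 1.361, -0.121], TCP at [0.575, -0, 0.23] pointing down, gripper open.
Joint ranges: [-2.89, 2.89], [-0.75, 2.08], [0.22, 2.7], [-1.18, 4.32], [0.11, 2.71], [-2.7, 2.7]. Speed limits (rad/s): [2.57, 2.57, 3.14, 3.14, 3.14, 3.14].

INTERFACE

Orientations are given as a unit quaternion [w, x, y, z].
In Python, from plant import r, gripper_to, inverse_kinematics, vision, models, telemetry gives the robot as it stands. Calls block until the motion is done:
- r.move_to(position, orientation): joint-space move of the TCP to a pose.
- r.move_l(position, rot=None, vel=0.15, guard=None): straight line of the TCP; rot=None keeps the orientation; vel is the mean speed in m/s. With guard (N) it stops when the force on the tool has changed by that much, and returns True; else False.
- r.movej(angles): joint-space move.
- gripper_to(opening, f_grip=None): finger opening in m; f_grip is the grip in N (None keeps the last); returns when the fingers have stopped.
- r.hold(seconds).
- inverse_kinematics(position, orientation): joint angles nearest the present ones, or None.
- vision.snapshot(name): name is "scene" or "side" or "wrist"; returns the picture (420x560x3 uint8, red, green, blue); there is no depth.
- vision.get_calibration(name): a dict with "fx", "fy", "cx", "cy" (pixels), "D" ([k1, k2, p1, p2, k3] as OpenCV has them; the pictures are not rectified), "position" and "orientation" of the camera in the world. Camera axes: x right, y down, z forward; pixel columns grow to the right and rows downward; lengths in m; the calibration is good to about 2 mm. A picture is of the moment at which its call begins: read the wrist's pose just before it. get_calibration takes no time and is no camera call; for the wrist camera it gives the pose at the moment of the call.
A pose or a line that the arm cannot do raises r.PlanningError and nothing moves.
- r.sign_off(): hands the job in; it is judged then, once.
Trained networks look in the newest picture that a camera, given by its name, has taken for a name from the list of things; names that differ only in an ending like _2 or _b are one class to them, and where a whole thing is asked for, a point or a joint stands for the part that bears it (a point fixed in the world has none). Each returns a list of dicts, best first, with "score" (0 to 1); they miss things now and then, are a little off and sometimes report something else, mostly with a low value. They report only what shows in the picture. A call takes as long as a camera call. They do not tell look-alikes from the thing itself.
- models.boxes_of(thing, camera): "at" ([x, y, z] in m, in world coordinates, good to about 4 mm: the middle of the surface that is visible of it).
- models.regions_of(thing, camera): "pixels" (420x560 bool, what is visible of it).
- models.mark_of(thing, camera): "at" ([x, y, z] in m, in world coordinates, good to about 4 mm: a listed point, or the origin of a listed thing).
Readings, each from a call of its own:
- telemetry.current_t(): time.
- telemetry.current_joints(): joint angles.
- telemetry.current_dq(): joint speeds.
- telemetry.current_joint_efforts(): joint torques, N m.
- telemetry.current_ee_pos(): TCP position.
- telemetry.current_tool_rot(): TCP orientation.
- telemetry.current_wrist_force(): force on the tool from outside, world axes, zero at the start.
- telemetry.current_torque(): the same for the moment, N m.
- telemetry.current_opening(): finger opening in m.
- telemetry.current_finger_force(): force on a finger pad.
Only numpy, scipy, OpenCV 4.12 (cv2) and the standard library are available. Lean on these libraries where they do the work, as an engineer would, in place of code of your own. Each camera call takes 0.05 s, during which the arm holds its last target. There are 200 camera calls.

TASK

Take the toothed rake by its upright grip, set its two runner pins on the tray's rails at the open end (the end without a lip), behind the loose pencils, and comb right across to the lipped end, keeping both pins riding on the rails with a light steady press (never more than about 20 N), until all three pencils lie in grooves. Use the rake, never the gripper, on the pencils. Then stand the rake upright on its teeth on the desk, clear of the tray, leaving the eraser and the tin where they are.

Things in the scene. Friction and masses are not known exactly. Their poses are not given: they have to be found in the camera images.
- tray: Light wooden pencil tray, 178 x 207 mm, fixed on a dark steel foot; origin on the desk under the foot's centre. x runs along the grooves, y across them, from the open end where combing starts (-y) to the lipped end (+y). Its top is clamped at an unmeasured slight slope, up to 0.045 rad either way, about a pivot along x 12 mm above the desk: to be felt. It does not give way.
- tray_rails (a point): Between the two rails above the tray's origin, at rail-top height, 36 mm above the desk (axes as the tray's). The rails run along y, from x = 75 to 89 mm on either side, 150 mm apart, from y = -110 to 97 mm. With the slope, rail height at either end differs by up to 5 mm from here.
- tray_start (a point): Middle of the starting landing at the open end without a lip, tray y = -85 mm, at its unsloped surface height, 31 mm above the desk, level with the ridge tops and 5 mm below the rails. The flat landing spans y = -110 to -60 mm between the rails.
- tray_end (a point): Middle of the lip's top at the lipped end, tray y = 94 mm, rail height (36 mm above the desk, unsloped). The lip is 6 mm thick and stands 5 mm above the ridge tops, right beside the last groove. From the landing to it lie nine grooves at y = -51, -34, -17, 0, 17, 34, 51, 68, 85 mm, each 11.5 mm wide, 9 mm deep, 150 mm long; ridges are 5.5 mm wide. A pencil in a groove lies 1 mm below the ridge tops.
- rake_grip (a point): Centre for grasping the rake's upright black grip, 36 mm (rake x) by 16 mm (rake y), reaching from the bar to 78 mm above the teeth's feet; this point is 56 mm above the feet. The bar below is 130 x 22 mm, its top 24 mm above the feet. The rake weighs about 0.11 to 0.23 kg and is the same both ways round.
- rake_runners (a point): Rake's centre at the height of the undersides of its runner pins: 3.5 mm above the teeth's feet, 52.5 mm below rake_grip. The steel pins, 10 mm thick, stick out of both ends of the bar along rake x to 89 mm from the centre. With them on the rails the feet pass 1.5 mm above the ridge tops.
- pencil_a_mid (a point): Middle of a smooth black round pencil, 8 mm diameter, 100 mm long along its x, lying askew on the ridges at first (turned some 0.3 to 0.7 rad from the grooves); on its axis. In a groove, this point is 22 to 30 mm above the desk, depending on slope and place; on the ridges 9 mm more.
- pencil_b_mid (a point): The same of a second, equal pencil.
- pencil_c_mid (a point): The same of a third, equal pencil.
- pencil_a: The first pencil; origin on its underside as first laid, x along it.
- pencil_b: The second pencil, likewise.
- pencil_c: The third pencil, likewise.
- rake: The rake; origin at the teeth's feet, centre; x along its bar, z up the grip. It stands on nine steel fin teeth in a row 124 mm long along x, each 20 mm deep along y.
- eraser: Eraser lying on the desk, 19 x 43 x 13 mm, to be left alone; origin under its centre.
- tin_small: Small round tin on the desk, 50 mm wide, 19 mm high, to be left alone; origin under its centre.
Things that resemble listed ones, but are neither listed nor needed, are in the scene too. What is shaped like the pencil_b but orange is not meant. Leave any purple look-alike of the pencil_c alone.

How it is judged:
On the way, in this order (a step that is already met when the one before it is completed fails the run):
1. the rake rests on the rails at the open end, behind the pencils (contact force between rake and tray above 1 N and y of rake_runners in the frame of tray below -0.065 m and angle between the x axis of rake and the x axis of tray, either way round below 0.12 rad), for 0.1 s.
2. it rides on the rails across the middle of the tray (contact force between rake and tray above 1 N and y of rake_runners in the frame of tray between -0.025 and 0.025 m and angle between the x axis of rake and the x axis of tray, either way round below 0.12 rad), for 0.1 s.
3. it rides on the rails to the lipped end (contact force between rake and tray above 1 N and y of rake_runners in the frame of tray above 0.058 m and angle between the x axis of rake and the x axis of tray, either way round below 0.12 rad), for 0.1 s.
At the end, for the whole second after the job is handed in: All three pencils lie in grooves of the tray (parallel to the grooves within 0.08 rad, their middles below 30.5 mm above the desk and inside the tray), and the rake stands released, at rest and upright (within 0.15 rad) on its teeth on the desk, off the tray (angle between the x axis of each of pencil_a, pencil_b, pencil_c and the x axis of tray, either way round below 0.08 rad and height (world z) of pencil_a_mid between 0.018 and 0.0305 m and y of pencil_a_mid in the frame of tray between -0.06 and 0.095 m and x of pencil_a_mid in the frame of tray between -0.03 and 0.03 m and linear speed of each of pencil_a, pencil_b, pencil_c, rake below 0.03 m/s and height (world z) of pencil_b_mid between 0.018 and 0.0305 m and y of pencil_b_mid in the frame of tray between -0.06 and 0.095 m and x of pencil_b_mid in the frame of tray between -0.03 and 0.03 m and height (world z) of pencil_c_mid between 0.018 and 0.0305 m and y of pencil_c_mid in the frame of tray between -0.06 and 0.095 m and x of pencil_c_mid in the frame of tray between -0.03 and 0.03 m and height (world z) of rake below 0.006 m and angle between rake's own z axis and vertical below 0.15 rad and contact force between rake and tray below 0.05 N); the robot touches nothing.
It fails at once if the rake is pressed on the tray with more than 22 N (contact force between rake and tray above 22 N).
It fails at once if the gripper or arm touches a pencil (contact force between any of the fingers, the arm and pencil_a above 0.3 N or contact force between any of the fingers, the arm and pencil_b above 0.3 N or contact force between any of the fingers, the arm and pencil_c above 0.3 N).
It fails at once if the eraser or the tin is moved more than 20 mm (distance of any of eraser, tin_small from where it was at the start of the episode above 0.02 m).
It also fails if it takes over 72 s, if anything falls off the work surface, if the arm or the gripper's body presses on something with over 40 N, if the wrist force passes 120 N, or if a joint passes its speed limit or range.

## Working session

There is one attempt and no reset: what is moved stays moved. The work goes in short steps, each a Python script; the robot and the scene stay as the last script left them, time stands still between calls to the robot, and variables do not carry over. Pictures are saved under pics/ and viewed, at most 10 in all, crops included, and the job is handed in when it is done.

```bash
mkdir -p pics; ls; python3 - <<'E'
from plant import r, gripper_to, inverse_kinematics, vision, models, telemetry
import cv2, numpy as np
for c in ("scene","side"):
    im=vision.snapshot(c); cv2.imwrite(f"pics/{c}0.png",im[:,:,::-1])
    k=vision.get_calibration(c); print(c,{a:np.round(b,4).tolist() for a,b in k.items()})
    for t in ("tray","tray_start","tray_end","tray_rails","rake","rake_grip","pencil_a_mid","eraser","tin_small"):
        print(t,[(np.round(d["at"],4).tolist(),round(d["score"],2)) for d in models.mark_of(t,c)[:6]])
print(telemetry.current_t())
E
```

```text
pics
scene {'fx': 415.2021, 'fy': 415.2021, 'cx': 279.2922, 'cy': 212.1312, 'D': [-0.1259, 0.0, 0.0, 0.0, 0.0], 'position': [-0.1529, -0.632, 0.5466], 'orientation': [-0.4655, 0.7882, -0.3455, 0.2067]}
tray [([0.5035, 0.0678, 0.0018], 0.57)]
tray_start [([0.4735, -0.0144, 0.0299], 0.66), ([0.5212, 0.1607, 0.0354], 0.42)]
tray_end []
tray_rails [([0.4929, 0.068, 0.0313], 0.66)]
rake [([0.528, -0.2561, 0.0008], 0.93)]
rake_grip [([0.5285, -0.257, 0.0588], 0.56)]
pencil_a_mid [([0.4965, 0.0853, 0.0374], 0.38)]
eraser [([0.3947, -0.1504, 0.0005], 0.66), ([0.4746, -0.0151, 0.0291], 0.44)]
tin_small [([0.6416, -0.1588, -0.0003], 0.74)]
side {'fx': 540.3737, 'fy': 540.3737, 'cx': 284.354, 'cy': 204.8751, 'D': [0.0167, 0.0, 0.0, 0.0, 0.0], 'position': [0.035, 0.6933, 0.8426], 'orientation': [0.1149, -0.2856, 0.8696, -0.386]}
tray [([0.4963, 0.0649, -0.0009], 0.83)]
tray_start [([0.4793, -0.0125, 0.0328], 0.74), ([0.5302, -0.2483, 0.0071], 0.43)]
tray_end [([0.5209, 0.1594, 0.0372], 0.87)]
tray_rails [([0.4979, 0.0706, 0.0356], 0.6)]
rake [([0.5263, -0.2524, -0.0044], 0.56)]
rake_grip [([0.5304, -0.2526, 0.0524], 0.86)]
pencil_a_mid [([0.4911, 0.0816, 0.036], 0.63)]
eraser [([0.4002, -0.1544, -0.0018], 0.47), ([0.5277, -0.2542, 0.0545], 0.34), ([0.4906, 0.0813, 0.0358], 0.16)]
tin_small [([0.6452, -0.161, -0.0025], 0.61)]
1.0
```

View pics/scene0.png

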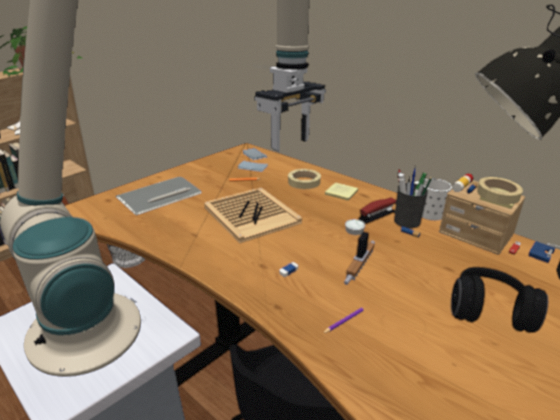

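View pics/side0.png

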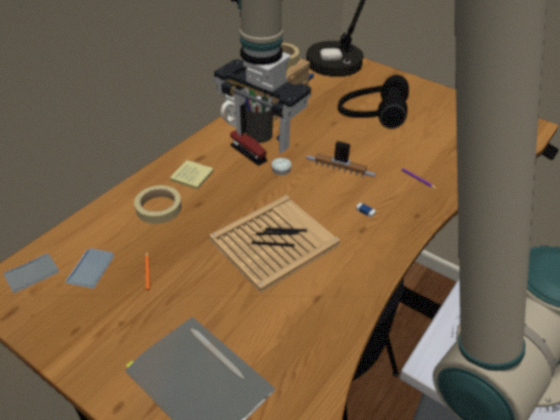

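The scene view shows the tray around (252,213), the rake at (360,258), the eraser at (289,268), the tin at (355,227), and the purple and orange pencils as decoys. The side view agrees: the lipped end is at lower left, and the three black pencils lie near (278,235). Next I'll look closer with the wrist camera.

```bash
cat > h.py <<'E'
from plant import r, gripper_to, inverse_kinematics, vision, models, telemetry
import cv2, numpy as np
from scipy.spatial.transform import Rotation as R
def down(yaw):  # tool z down, tool x at angle yaw in world
    q=(R.from_euler('z',yaw)*R.from_euler('x',np.pi)).as_quat(); return [q[3],q[0],q[1],q[2]]
def shot(name,f):
    k=vision.get_calibration(name); im=vision.snapshot(name); cv2.imwrite(f"pics/{f}.png",im[:,:,::-1]); return im,k
def ray(k,px,z):  # pixels -> points on plane z
    K=np.array([[k["fx"],0,k["cx"]],[0,k["fy"],k["cy"]],[0,0,1]])
    n=cv2.undistortPoints(np.array(px,float).reshape(-1,1,2),K,np.array(k["D"])).reshape(-1,2)
    q=k["orientation"]; M=R.from_quat([q[1],q[2],q[3],q[0]]).as_matrix()
    d=np.c_[n,np.ones(len(n))]@M.T; p=np.array(k["position"]); return p+d*((z-p[2])/d[:,2])[:,None]
def proj(k,P):
    K=np.array([[k["fx"],0,k["cx"]],[0,k["fy"],k["cy"]],[0,0,1]])
    q=k["orientation"]; M=R.from_quat([q[1],q[2],q[3],q[0]]).as_matrix().T
    return cv2.projectPoints(np.array(P,float).reshape(-1,3),cv2.Rodrigues(M)[0],-M@np.array(k["position"]),K,np.array(k["D"]))[0].reshape(-1,2)
E
python3 - <<'E'
from h import *
import pickle
q0=telemetry.current_tool_rot(); print(q0)
# camera offset in the tool frame
k=vision.get_calibration("wrist"); p=np.array(telemetry.current_ee_pos())
Rt=R.from_quat(np.roll(q0,-1)); off=Rt.inv().apply(np.array(k["position"])-p); print("cam in tool",off, "view dir tool",Rt.inv().apply(R.from_quat(np.roll(k["orientation"],-1)).apply([0,0,1])), k["fx"],k["position"])
for nm,c in (("tray",(0.499,0.07)),("rake",(0.528,-0.254))):
    o=Rt.apply(off); z=0.30
    r.move_to([c[0]-o[0],c[1]-o[1],z],q0)
    im,k=shot("wrist","w_"+nm); pickle.dump(k,open(f"k_{nm}.pkl","wb"))
    print(nm,k["position"],k["orientation"],k["fx"])
    for t in ("tray_start","tray_end","tray_rails") if nm=="tray" else ("rake","rake_grip","tin_small","eraser"):
        print(t,[(np.round(d["at"],4).tolist(),round(d["score"],2)) for d in models.mark_of(t,"wrist")[:3]])
print(telemetry.current_t())
E
```

```text
[3.20306796e-05 7.07095679e-01 7.07117881e-01 4.15997599e-05]
cam in tool [ 0.06512805 -0.00023443 -0.15290734] view dir tool [-2.26639309e-01 -1.30234766e-04  9.73978751e-01] 320.8152006439633 [0.57478104 0.06514007 0.3834027 ]
tray [0.49918354 0.07000324 0.45310156] [1.14192762e-01 9.93457799e-01 2.59799133e-04 1.24356729e-03] 320.8152006439633
tray_start [([0.4791, -0.0165, 0.031], 0.94)]
tray_end [([0.5216, 0.1612, 0.0346], 0.85)]
tray_rails [([0.4924, 0.0691, 0.0371], 0.7)]
rake [ 0.52816614 -0.25287924  0.45301047] [1.13515825e-01 9.93535725e-01 9.55759229e-04 8.21044939e-05] 320.8152006439633
rake [([0.529, -0.2503, 0.0012], 0.97), ([0.6432, -0.1626, -0.0016], 0.57)]
rake_grip [([0.5266, -0.2545, 0.0597], 0.65)]
tin_small [([0.6448, -0.1654, 0.0007], 0.91)]
eraser [([0.3952, -0.1549, -0.0016], 0.58)]
3.175
```

View pics/w_tray.png

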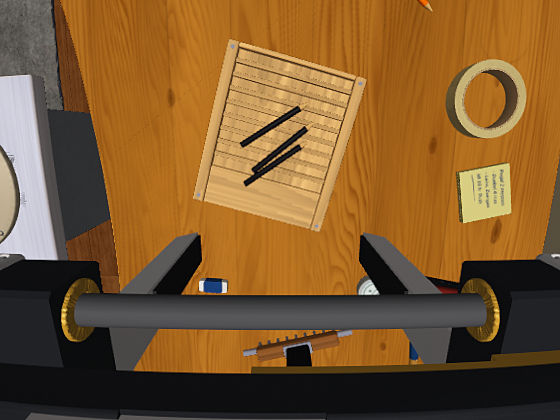

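View pics/w_rake.png

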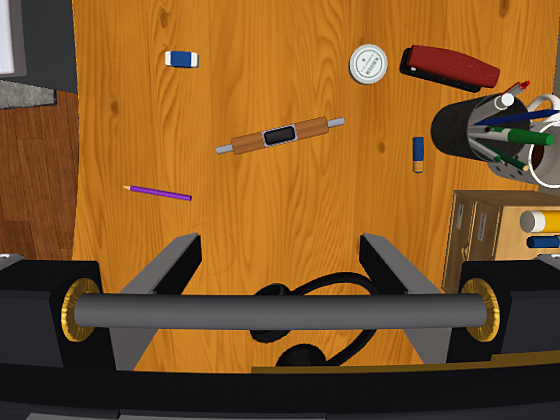

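The tray view shows the rail-top corners at about (231,40), (366,79), (320,231) and (194,198). The pencils run (241,146)-(300,108), (252,171)-(307,128) and (245,185)-(301,147). The rake view shows the pin ends at (217,150) and (344,122), with the grip top at (280,135).

```bash
python3 - <<'E'
from h import *
import pickle
from scipy.optimize import least_squares
k=pickle.load(open("k_tray.pkl","rb"))
c=ray(k,[(231,40),(366,79),(320,231),(194,198)],0.036)
print("corners",c[:,:2].round(4).tolist())
loc=np.array([[-.089,.097],[.089,.097],[.089,-.110],[-.089,-.110]])
def T(p,l): 
    s,co=np.sin(p[2]),np.cos(p[2]); l=np.asarray(l); return l@np.array([[co,s],[-s,co]])+p[:2]
s=least_squares(lambda p:(T(p,loc)-c[:,:2]).ravel(),[.5,.07,-.25]); print("tray",s.x.round(4),"res",s.fun.round(4))
kp=s.x
for P in ([(241,146),(300,108)],[(252,171),(307,128)],[(245,185),(301,147)]):
    w=ray(k,P,.036)[:,:2]-kp[:2]; a=kp[2]; w=w@np.array([[np.cos(a),-np.sin(a)],[np.sin(a),np.cos(a)]])
    print("pencil tray",w.round(4).tolist(),np.linalg.norm(w[1]-w[0]).round(4))
np.save("tray.npy",kp)
k=pickle.load(open("k_rake.pkl","rb"))
e=ray(k,[(217,150),(344,122)],0.010); g=ray(k,[(280,135)],.078)
d=e[1]-e[0]; print("rake ends",e.round(4).tolist(),"mid",e.mean(0)[:2].round(4),"len",np.linalg.norm(d),"yaw",np.arctan2(d[1],d[0]),"grip",g.round(4))
print("purple",ray(k,[(124,187),(191,198)],.004).round(3).tolist())
# candidate poses
yr=np.arctan2(d[1],d[0])
for n,yaw in (("rake",yr),("rake+pi",yr+np.pi)):
    print(n,[round(x,2) for x in (inverse_kinematics([*e.mean(0)[:2],.05],down(yaw)))])
for n,yaw in (("tr",kp[2]),("tr+pi",kp[2]+np.pi)):
  for y in (-.09,.075):
    print(n,[round(x,2) for x in inverse_kinematics([*T(kp,[0,y]),.09],down(yaw))])
print(telemetry.current_joints())
E
```

```text
corners [[0.4407, 0.1832], [0.6068, 0.1383], [0.5547, -0.058], [0.3859, -0.0123]]
tray [ 0.4987  0.0691 -0.2655] res [-0.0024  0.0029  0.0032  0.001   0.0011 -0.0024 -0.0019 -0.0014]
pencil tray [[-0.0432, -0.0258], [0.0168, 0.0393]] 0.0885
pencil tray [[-0.0217, -0.0532], [0.0321, 0.0181]] 0.0893
pencil tray [[-0.0261, -0.0734], [0.0313, -0.0068]] 0.0879
rake ends [[0.4421, -0.273, 0.01], [0.6142, -0.2354, 0.01]] mid [ 0.5281 -0.2542] len 0.1761023310420361 yaw 0.21524735730430122 grip [[ 0.5282 -0.253   0.078 ]]
purple [[0.304, -0.325, 0.004], [0.401, -0.341, 0.004]]
rake [np.float64(-0.57), np.float64(0.44), np.float64(1.73), np.float64(-0.0), np.float64(0.96), np.float64(0.79)]
rake+pi [np.float64(-0.57), np.float64(0.44), np.float64(1.73), np.float64(0.0), np.float64(0.96), np.float64(-2.35)]
tr [np.float64(-0.18), np.float64(0.26), np.float64(1.92), np.float64(-0.0), np.float64(0.96), np.float64(1.65)]
tr [np.float64(0.14), np.float64(0.34), np.float64(1.8), np.float64(-0.0), np.float64(1.01), np.float64(1.97)]
tr+pi [np.float64(-0.18), np.float64(0.26), np.float64(1.92), np.float64(0.0), np.float64(0.96), np.float64(-1.49)]
tr+pi [np.float64(0.14), np.float64(0.34), np.float64(1.8), np.float64(0.0), np.float64(1.01), np.float64(-1.17)]
[-6.54280150e-01  3.11744017e-01  1.28280904e+00  2.78447884e-04
  1.54646360e+00 -6.56134714e-01]
```

```bash
python3 - <<'E'
from h import *
import pickle
from scipy.optimize import least_squares
k=pickle.load(open("k_tray.pkl","rb")); im=cv2.imread("pics/w_tray.png")
roi=np.zeros(im.shape[:2],np.uint8); roi[25:240,180:380]=1
m=((im[:,:,0]>85)&(roi>0)).astype(np.uint8)
m=cv2.morphologyEx(m,cv2.MORPH_OPEN,np.ones((3,3)));m=cv2.morphologyEx(m,cv2.MORPH_CLOSE,np.ones((15,15)))
n,l,st,_=cv2.connectedComponentsWithStats(m); j=1+np.argmax(st[1:,4]); 
cs,_=cv2.findContours((l==j).astype(np.uint8),cv2.RETR_EXTERNAL,cv2.CHAIN_APPROX_NONE); h=cv2.convexHull(max(cs,key=len))
quad=cv2.approxPolyN(h,4) .reshape(-1,2); print("quad",quad.tolist())
vis=im.copy(); cv2.drawContours(vis,[max(cs,key=len)],-1,(0,0,255),1)
c=ray(k,quad,.036)[:,:2]; print(c.round(4).tolist(),[np.linalg.norm(c[i]-c[i-1]).round(4) for i in range(4)],[np.arctan2(*(c[i]-c[i-1])[::-1]).round(3) for i in range(4)],c.mean(0))
# pencils: dark pixels
t=((im.max(2)<75)&(roi>0)&(l>=0)).astype(np.uint8); t[:90]=0;t[200:]=0
kp=np.load("tray.npy"); kp[2]=-.25
n,l2,st,_=cv2.connectedComponentsWithStats(t)
for i in range(1,n):
    if st[i,4]>60:
        ys,xs=np.where(l2==i); w=ray(k,np.c_[xs,ys],.036)[:,:2]-kp[:2]; a=kp[2]; w=w@np.array([[np.cos(a),-np.sin(a)],[np.sin(a),np.cos(a)]])
        print("dark",st[i,4],"x",w[:,0].min().round(4),w[:,0].max().round(4),"y",w[:,1].min().round(4),w[:,1].max().round(4))
cv2.imwrite("pics/crop.png",cv2.resize(vis[25:245,175:385],None,fx=2.7,fy=2.7,interpolation=cv2.INTER_CUBIC))
E
```

```text
quad [[367, 79], [319, 231], [193, 198], [228, 37]]
[[0.6081, 0.1384], [0.5533, -0.058], [0.3845, -0.0123], [0.4371, 0.1867]] [np.float64(0.1777), np.float64(0.2038), np.float64(0.1749), np.float64(0.2058)] [np.float64(-0.276), np.float64(-1.843), np.float64(2.877), np.float64(1.312)] [0.49576082 0.06371093]
dark 407 x -0.046 0.0183 y -0.0248 0.0405
dark 738 x -0.0297 0.033 y -0.073 0.019
```

View pics/crop.png

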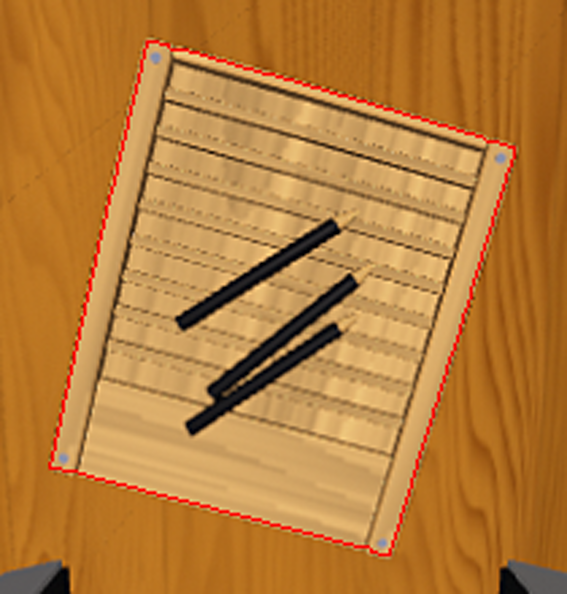

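The red outline follows the tray's edge and the yaw fits come to about -0.267. The lowest pencil end is at tray y ≈ -0.074, so I'll set the rake down at about -0.096. Now I'll grasp the rake.

```bash
python3 - <<'E'
from h import *
np.save("tray.npy",[.498,.0695,-.267])
g=[.528,-.2538]; yaw=.215
gripper_to(.06)
r.move_to([*g,.16],down(yaw)); r.move_l([*g,.062],vel=.1)
f0=np.array(telemetry.current_wrist_force())
gripper_to(.0,30); print("open",telemetry.current_opening(),telemetry.current_finger_force())
r.move_l([*g,.16],vel=.1); r.hold(.3)
print("w",np.array(telemetry.current_wrist_force())-f0, telemetry.current_opening(),telemetry.current_t())
shot("side","grasp"); im=cv2.imread("pics/grasp.png")
k=vision.get_calibration("side"); u=proj(k,[[*g,.12]])[0].astype(int); print(u)
x0,y0=max(u[0]-120,0),max(u[1]-90,0); cv2.imwrite("pics/grasp_c.png",cv2.resize(im[y0:y0+180,x0:x0+240],None,fx=3,fy=3))
E
```

```text
open 0.016057162815982132 29.96801197528839
w [ 0.93221061 -0.54956091 -1.23965565] 0.015742301076696157 8.4917
[344 128]
```

View pics/grasp_c.png

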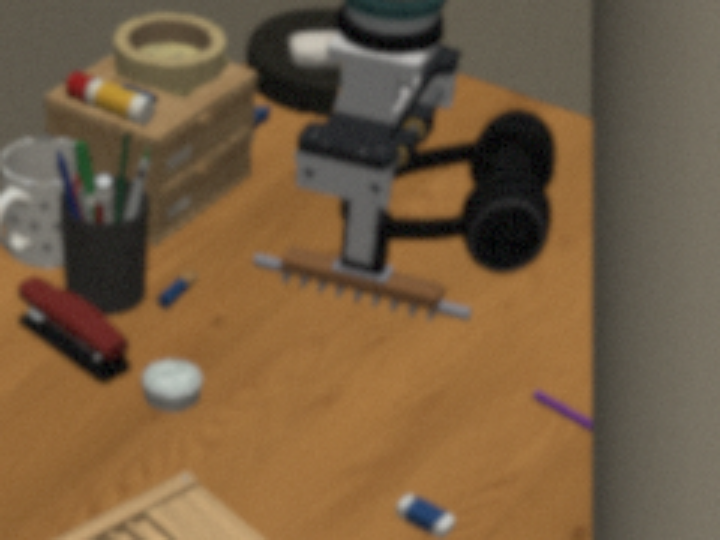

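The rake hangs level in the gripper. Next I'll set it on the landing with a guarded descent.

```bash
cat >> h.py <<'E'
kp=np.load("tray.npy") 
def TP(x,y): s,c=np.sin(kp[2]),np.cos(kp[2]); return [kp[0]+c*x-s*y,kp[1]+s*x+c*y]
def W(n=4):
    v=[]
    for _ in range(n): v.append(telemetry.current_wrist_force()); r.hold(.01)
    return np.mean(v,0)
E
python3 - <<'E'
from h import *
r.move_to([*TP(0,-.096),.16],down(kp[2])); r.move_l([*TP(0,-.096),.11],vel=.06); r.hold(.3)
f0=W(8); np.save("f0.npy",f0); print("base",f0)
print("hit",r.move_l([*TP(0,-.096),.084],vel=.008,guard=3.))
print(telemetry.current_ee_pos(),W()-f0,telemetry.current_t())
r.hold(.2); print(W()-f0, telemetry.current_torque())
E
```

```text
base [ 0.14036746  0.13120848 -2.38834979]
hit True
[ 0.47271299 -0.02308517  0.09439029] [-0.21584633 -0.03045637  8.32756505] 12.7667
[-0.43416836 -0.0119649   8.11053   ] [ 0.08675461  0.12287376 -0.01083183]
```

```bash
python3 - <<'E'
from h import *
f0=np.load("f0.npy"); p=np.array(telemetry.current_ee_pos())
for dz in (0,-.0002,.0003):
    r.move_l([*TP(0,-.096),p[2]+dz],vel=.01); r.hold(.1); print(dz,(W()-f0).round(2),np.array(telemetry.current_ee_pos())[2])
E
```

```text
0 [-0.96 -0.22  4.48] 0.09443581758676076
-0.0002 [-0.94  0.11  7.51] 0.09439747423649912
0.0003 [ 0.32 -0.64  3.2 ] 0.09451396463587433
```

```bash
cat > comb.py <<'E'
from h import *
def comb(y0,y1,z,Ft=6.,step=.003,vel=.03,ff=0.):
    f0=np.load("f0.npy"); yd=np.array([-np.sin(kp[2]),np.cos(kp[2])]); log=[]; y=y0; slope=ff
    while y<y1-1e-6:
        y=min(y+step,y1); F=W(2)-f0
        dz=np.clip(-(Ft-F[2])/12000,-.0006,.001)*.6
        slope=.8*slope+.2*dz/step if len(log)>3 else slope
        z+=dz+slope*step*.4
        r.move_l([*TP(0,y),z],vel=vel)
        F=W(2)-f0; lat=F[:2]@yd; log.append((y,z,F[2],lat))
        if F[2]>15 or abs(lat)>10: print("STOP"); break
    L=np.array(log); print(L[::4].round(4).tolist(),L[-1].round(4)); print("Fmin/max",L[:,2].min(),L[:,2].max(),"lat",L[:,3].min(),"slope",np.polyfit(L[:,0],L[:,1],1)[0],telemetry.current_t())
    return y,z
E
python3 - <<'E'
from comb import *
y,z=comb(-.096,-.045,np.load("f0.npy")[0]*0+.0947)
E
```

```text
[[-0.093, 0.0945, 2.6633, -2.2959], [-0.081, 0.0943, 6.5719, -3.203], [-0.069, 0.0944, 6.1513, -2.223], [-0.057, 0.0944, 5.7887, -2.9574], [-0.045, 0.0944, 5.7343, -2.3267]] [-0.045   0.0944  5.7343 -2.3267]
Fmin/max 2.6632597144629457 6.794314185608448 lat -3.413053109282172 slope 0.0003008150300353024 19.0
```

```bash
python3 - <<'E'
from comb import *
y,z=comb(-.045,.02,.0944)
shot("side","mid"); im=cv2.imread("pics/mid.png"); cv2.imwrite("pics/mid_c.png",cv2.resize(im[170:310,190:370],None,fx=4,fy=4,interpolation=cv2.INTER_CUBIC)); print(z)
E
```

```text
[[-0.042, 0.0944, 5.0815, -3.2755], [-0.03, 0.0944, 6.3419, -3.5244], [-0.018, 0.0944, 5.0445, -2.7198], [-0.006, 0.0944, 6.4451, -1.9244], [0.006, 0.0944, 5.3248, -2.2728], [0.018, 0.0944, 6.3621, -2.5402]] [ 0.02    0.0944  5.9109 -3.112 ]
Fmin/max 5.016434634754784 6.993088477476999 lat -3.614488460271515 slope -0.00033983536082523875 25.2333
0.09436930700591199
```

View pics/mid_c.png

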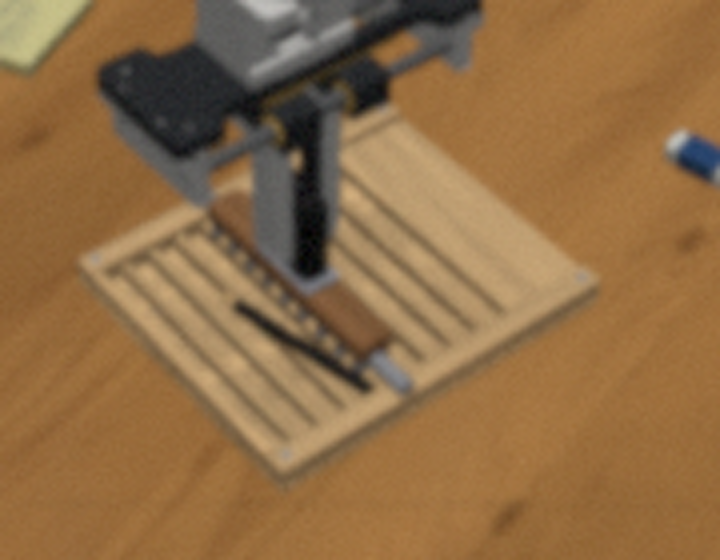

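The mid view shows the rake on both rails, with one pencil lying almost parallel ahead of its teeth at (300,345). I'll carry on to the lip.

```bash
python3 - <<'E'
from comb import *
y,z=comb(.02,.077,.0944)
p=telemetry.current_ee_pos(); print(p,TP(0,.077),y,z)
E
```

```text
[[0.023, 0.0944, 4.7894, -2.0868], [0.035, 0.0943, 5.8665, -2.3473], [0.047, 0.0943, 6.6185, -3.3174], [0.059, 0.0943, 6.802, -3.0633], [0.071, 0.0944, 5.8006, -2.6528]] [ 0.077   0.0944  5.7369 -2.1809]
Fmin/max 4.789394007931961 6.940998774625802 lat -3.9855884157556805 slope 0.00015720624941978865 30.6667
[0.51835391 0.14406427 0.09433303] [np.float64(0.5183155974595525), np.float64(0.14377163994326114)] 0.077 0.09437661563229392
```

```bash
python3 - <<'E'
from h import *
r.move_l([*TP(0,.077),.2],vel=.1); r.move_to([.53,-.2,.25],down(.215))
im,k=shot("side","after"); b=cv2.imread("pics/after.png")
cv2.imwrite("pics/after_c.png",cv2.resize(b[180:300,195:355],None,fx=5,fy=5,interpolation=cv2.INTER_CUBIC))
for c in ("side","scene"):
    if c=="scene": vision.snapshot(c)
    for d in models.mark_of("pencil_a_mid",c)[:5]:
        w=np.array(d["at"]); v=w[:2]-kp[:2]; a=kp[2]
        print(c,w.round(4),"tray",np.cos(a)*v[0]+np.sin(a)*v[1],-np.sin(a)*v[0]+np.cos(a)*v[1],d["score"])
print(telemetry.current_t())
E
```

```text
side [0.4857 0.1277 0.0259] tray -0.02721959666815666 0.05289256618110785 0.65
side [0.4996 0.0662 0.0033] tray 0.0024139752665680576 -0.0027609279984088173 0.46
scene [0.4881 0.1317 0.0249] tray -0.025959992174317523 0.05738404661845811 0.44
33.3833
```

View pics/after_c.png

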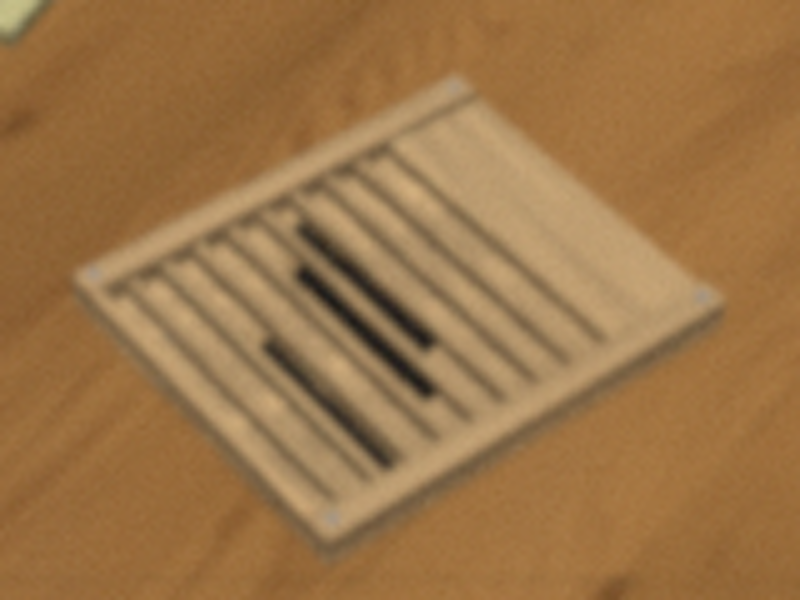

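All three pencils lie in grooves, parallel to them, around (365,285), (365,330) and (330,400) in the crop. Now I'll stand the rake back at its original free spot.

```bash
python3 - <<'E'
from h import *
g=[.528,-.2538]
r.move_to([*g,.12],down(.215)); r.move_l([*g,.068],vel=.08); r.hold(.2)
print(r.move_l([*g,.058],vel=.008,guard=2.),telemetry.current_ee_pos())
gripper_to(.05); r.hold(.2); r.move_l([*g,.2],vel=.1); r.hold(.5)
for t in ("rake","rake_grip"):
    vision.snapshot("side"); print(t,[(np.round(d["at"],4).tolist(),round(d["score"],2)) for d in models.mark_of(t,"side")[:2]])
shot("side","end"); b=cv2.imread("pics/end.png"); cv2.imwrite("pics/end_c.png",cv2.resize(b[100:300,190:430],None,fx=3,fy=3)); print(telemetry.current_t())
E
```

```text
True [ 0.52799212 -0.25378991  0.06196504]
rake [([0.5257, -0.2522, -0.0044], 0.93)]
rake_grip [([0.5246, -0.2523, -0.0053], 0.66), ([0.5303, -0.2528, 0.0568], 0.64)]
38.9833
```

View pics/end_c.png

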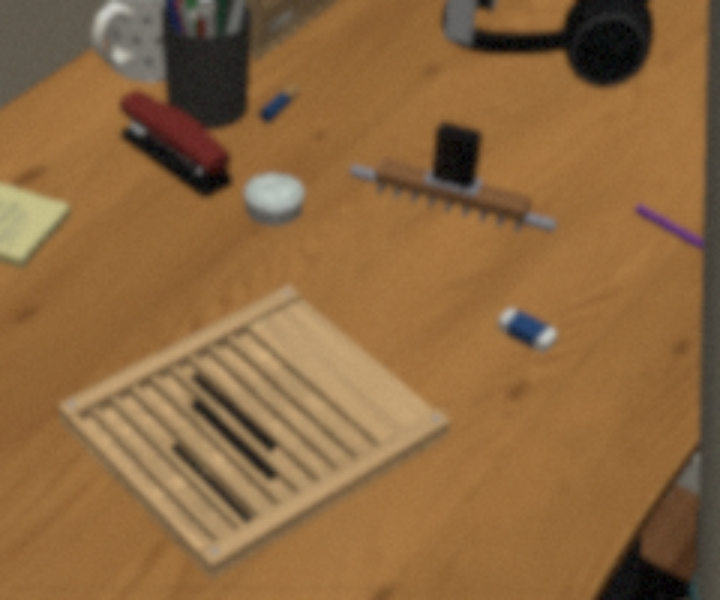

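The rake stands upright and free at (455,190), the pencils are in their grooves, and the tin and eraser look unmoved.

```bash
python3 -c "
from plant import r
print(r.sign_off())"
```

```text
the job is handed in; nothing more can be done
None
```

I've handed the job in: all three pencils lie in grooves, the rake stands upright on the desk clear of the tray, and the eraser and tin look untouched; pressing force stayed around 5–8 N and the run took about 39 s, but the sign-off gave no verdict.

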